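# Fit the capped lid on the cocoa shaker, then take off the dust cap

### The arm

A 6-joint arm with a two-finger parallel gripper is mounted at the origin on the work surface. World frame = base frame: x ahead of the robot, y to its left, z up, the work surface at z = 0. Lengths are in m, angles in rad, forces in N, time in s.
With the tool pointing down it reaches from about 0.275 to 0.725 m from the base axis. Payload 15.9 kg.
Tool frame: the origin (TCP) lies between the finger pads; the fingertips stand 14 mm ahead of it and the grasp point (between the pads) lies 5 mm behind it; z points along the fingers, y is the line along which they close (so a half turn about z gives the same grasp; the last joint's range is limited). The gripper opens to 85 mm and grips with 20 to 120 N. Pads are 22 mm wide; open, the fingers measure 114 mm over their backs; the gripper's body (76 mm by 85 mm) begins 54 mm behind the grasp point. The pads swing forward as they close: fully open they stand 13 mm farther back than shut.
Start: joints at [1.133, 0.213, -0.034, 1.323, 0, 1.571], TCP at [0.212, 0.453, 0.245] pointing down, gripper open.
Joint ranges: [-2.98, 2.98], [-0.74, 1.72], [-1.14, 1.35], [-2.1, 2.04], [-1.57, 1.44], [-3.14, 3.14]. Speed limits (rad/s): [1.89, 1.89, 2.39, 2.57, 3.14, 3.14].

### API

Orientations are given as a unit quaternion [x, y, z, w].
In Python, from station import * gives the robot as it stands.
- The arm moves only by the shell command python3 -m crank 'ROWS' [OPENING] [FORCE]. ROWS is JSON, a list that holds one entry, the list of rows, each a list of 6 numbers: the shift along the tool's x, y, z scaled (see below), then the turn, a rotation vector about the tool's x, y, z scaled (see below). A call has 1 to 20 rows; each row is the pose to reach, as a shift and turn from the pose commanded when the call began, along the tool's axes at that moment, turning the shorter way round; what a row does not reach only later rows make up. The controller multiplies each number of a shift by 0.1 m and each number of a turn by 180 degrees. A row lasts 1/10 s, in which the tool goes at most 50 mm and 8.59 degrees, less where a joint would pass 70% of its speed; a pose out of reach is approached as far as the arm can. A call with a number of a shift or a turn outside -1 to 1 is refused whole. A call with a gripper value outside its range is refused whole. OPENING is the opening, from 0 (shut) to 1 (fully open), set as the call begins (- or left out, the last holds). The fingers move at their own pace and stop on an object; FORCE is the grip in N (left out, the last holds). Time passes only in rows, so rows that repeat a pose let the fingers close. It gives the time, the measured TCP pose, the force, the opening and the grip force at its end, in the units of the state.
- get_state(): the state, without advancing time (a new reading comes with each control period).
- capture(name): name is "scene" or "top" or "wrist"; returns a dict with "frame" (400x640x3 uint8, red, green, blue), "fovy" (degrees; the focal length in pixels is half the picture's height over the tangent of half this angle, whatever the lens; pixels are square), "cx", "cy" (the principal point, pixels), "world_from_camera" (4x4, takes a point from camera to world coordinates). Camera axes: x right, y down, z forward; pixel columns grow to the right and rows downward; lengths in m; the calibration is good to about 2 mm. A picture is of the moment at which its call begins. There is no depth.
- job_done(): hands the job in; it is judged then, once.
The state is a dict: "t": time; "joint_pos": joint angles; "joint_velocities": joint speeds; "joint_torque": joint torques, N m; "eef_pos": TCP position; "tcp_rot": TCP orientation; "contact_force": force on the tool from outside, world axes, zero at the start; "moment": the same for the moment, N m; "grip_width": opening from 0.0 (shut) to 1.0 (fully open); "gripper_force": force on a finger pad.
Only numpy, scipy, OpenCV 4.12 (cv2) and the standard library are available. Lean on these libraries where they do the work, as an engineer would, in place of code of your own. Each camera call takes 0.05 s, during which the arm holds its last target. There are 200 camera calls.

### The job

The cocoa shaker's lid stands on the worktop with the brown dust cap on it: gently lower the two together, cap still on, onto the open jar until the lid is fully down, so nothing puffs out through its holes, and do not let them drop. Then lift off the brown cap alone, leaving the perforated lid fully down and the jar standing where it is, and finish still holding the cap up in the gripper, still, about 10 cm above the lid. Do not disturb the other things on the worktop.

Things in the scene. Friction and masses are not known exactly. Their poses are not given: they have to be found in the camera images.
- jar: Open steel jar of the cocoa shaker, loose, 0.25 to 0.45 kg, upright. Body 62 mm across up to 72 mm high, a shoulder, then a plain neck (no thread) 54 mm across from 77 to 95 mm, drawn in to 52 mm at the rim, 100 mm high; open mouth, wall 3 mm. Origin: centre of the underside; z up.
- shaker_lid: Perforated steel inner lid, loose, 0.1 kg. Ring 66 mm across, 24 mm high; bore below 59 mm across, 20 mm deep, slips loosely over the jar's neck (no turn, no snap) until the rim meets its end: origin then 80 mm above the jar's. On its flat top a boss 48 mm across, 10 mm high. Origin: centre of the ring's underside; z up. Starts upright on the worktop; gripped by the ring, both are carried.
- dust_cap: Brown plastic dust cap (outer lid), loose, 0.03 kg, plain, 56 mm across, 28 mm high; bore below 51 mm across, 24 mm deep. Sits loosely over the lid's boss, its edge on the lid's flat top (the ring stands out 5 mm round it); held only by weight, comes straight up; gripped by its side it comes alone. Origin: centre of its open lower edge, 24 mm above the lid's origin when on; z up.
- sugar_shaker: Bystander: a closed steel shaker of the same make with a white cap, 66 mm across, 132 mm high, loose. Origin: centre of the underside. The jar, the lid with its cap, and this shaker may stand in any of three places.
- mug: Bystander: blue mug, 78 mm across, 90 mm high, loose, its handle on its own +y side reaching 76 mm from the axis. Origin: centre of the underside.
- oil: Bystander: green glass oil bottle, 62 mm across, 225 mm high, loose. Origin: centre of the underside.
- mill: Bystander: dark wooden pepper mill, 58 mm across, 184 mm high, loose. Origin: centre of the underside.
- spatula: Bystander: spatula lying on the worktop, 280 mm long along its x, blade 65 mm wide, 20 mm high, loose. Origin: its middle, on the underside.
- bowl: Bystander: white bowl, 150 mm across, 65 mm high, loose, standing on the chopping board. Origin: centre of the underside.
- board: Bystander: wooden chopping board, 240 (its x) by 340 by 20 mm, fixed. Origin: centre of the underside.
Not all that is in view belongs to the job. What is shaped like the shaker_lid but yellow is not meant.

How it is judged:
By the outcome, as a careful person would: the job done as asked, in the order asked, and still so for the second after the job is handed in, while the arm keeps its last pose, push and grip.
It also fails if it takes over 58 s, if anything falls off the work surface, if the arm or the gripper's body presses on something with over 40 N, if the wrist force passes 120 N, or if a joint passes its speed limit or range.

## Working session

There is one attempt and no reset: what is moved stays moved. The work goes in short steps, Python scripts to look and compute and a shell command to move; the robot and the scene stay as the last step left them, time stands still between calls to the robot, and variables do not carry over. Pictures are saved under pics/ and viewed, at most 10 in all, crops included, and the job is handed in when it is done.

```bash
mkdir -p pics; cat > h.py <<'E'
from station import *
import numpy as np, cv2
from scipy.spatial.transform import Rotation as R
def cam(n):
    c=capture(n); f=c["frame"].shape[0]/2/np.tan(np.radians(c["fovy"])/2); return c,f
def ray(c,f,u,v,z):
    T=np.array(c["world_from_camera"]); d=T[:3,:3]@np.array([(u-c["cx"])/f,(v-c["cy"])/f,1]); o=T[:3,3]
    return o+d*(z-o[2])/d[2]
def proj(c,f,p):
    T=np.array(c["world_from_camera"]); q=T[:3,:3].T@(np.array(p)-T[:3,3]); return q[:2]/q[2]*f+[c["cx"],c["cy"]]
def save(c,n,crop=None,s=1):
    i=c["frame"][:,:,::-1]
    if crop: i=i[crop[1]:crop[3],crop[0]:crop[2]]
    cv2.imwrite("pics/"+n,cv2.resize(np.ascontiguousarray(i),None,fx=s,fy=s,interpolation=cv2.INTER_CUBIC))
E
python3 - <<'E'
from h import *
s=get_state();print(s)
for n in("scene","top"):
    c,f=cam(n);save(c,n+".png");print(n,f,c["cx"],c["cy"],np.array(c["world_from_camera"]).round(3).tolist())
E
```

```text
{'t': 0.0, 'joint_pos': array([ 1.13298509e+00,  2.13341674e-01, -3.50505404e-02,  1.32350513e+00,
       -4.77259841e-05,  1.57082528e+00]), 'joint_velocities': array([-8.57231333e-04,  8.33016393e-04, -4.70457062e-04,  5.45525889e-05,
        1.02654623e-03,  2.77146382e-04]), 'joint_torque': array([-2.86990777e-03, -6.86161351e+01,  4.87124419e+01,  1.75079884e-02,
       -1.32620821e-04, -1.38660292e-05]), 'eef_pos': array([0.21185471, 0.45254126, 0.24482679]), 'tcp_rot': array([ 2.17175576e-01,  9.76132402e-01, -5.42556672e-04, -9.62483560e-05]), 'contact_force': array([0.00971547, 0.9095704 , 0.27038504]), 'moment': array([-0.00271944, -0.03932041,  0.0257403 ]), 'gripper_force': 0.0, 'grip_width': 1.0027319610240697}
scene 496.8985467463433 318.53978863090407 201.3338188181978 [[-0.771, 0.523, -0.363, 1.069], [0.637, 0.623, -0.453, 0.627], [-0.011, -0.581, -0.814, 1.182], [0.0, 0.0, 0.0, 1.0]]
top 487.8079349817941 313.5298695030435 197.3264091403222 [[0.013, -0.996, 0.091, 0.426], [-1.0, -0.012, 0.005, -0.012], [-0.004, -0.091, -0.996, 1.567], [0.0, 0.0, 0.0, 1.0]]
```

View pics/scene.png

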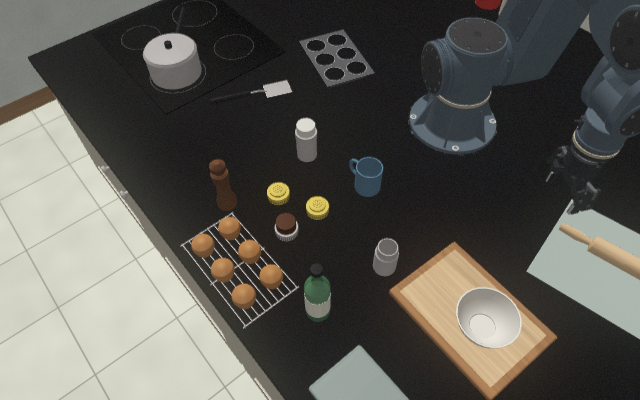

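View pics/top.png

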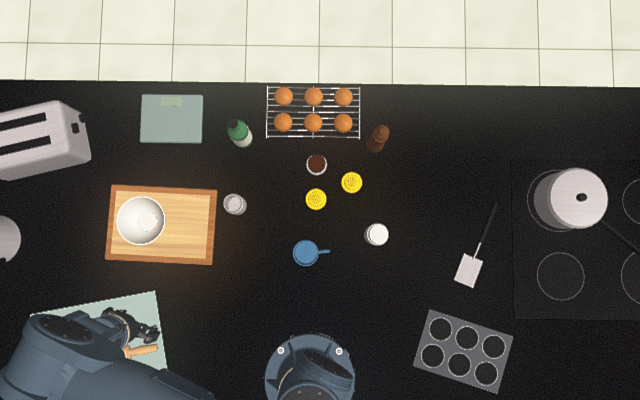

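The capped lid is at top (316,164) / scene (287,227), and the jar at top (235,204) / scene (386,257). The yellow decoys are at top (316,199) and (352,182). I'll enlarge these areas.

```bash
python3 - <<'E'
from h import *
a,f=cam("top");b,g=cam("scene")
def cr(c,x,y,w,h): return cv2.resize(c["frame"][y:y+h,x:x+w,::-1],None,fx=8,fy=8,interpolation=cv2.INTER_CUBIC)
im=np.vstack([np.hstack([cr(a,295,145,50,36),cr(a,212,188,50,36)]),np.hstack([cr(b,262,209,50,36),cr(b,361,239,50,36)])])
cv2.imwrite("pics/crops.png",im)
print("lid",ray(a,f,316.5,164,.052),ray(b,g,286,220,.052)); print("jar rim",ray(a,f,235,204,.1),ray(b,g,388,246,.1))
E
```

```text
lid [ 0.66933998 -0.01293043  0.052     ] [ 0.671812   -0.01166117  0.052     ]
jar rim [0.53667605 0.2315318  0.1       ] [0.53977896 0.24231056 0.1       ]
```

View pics/crops.png

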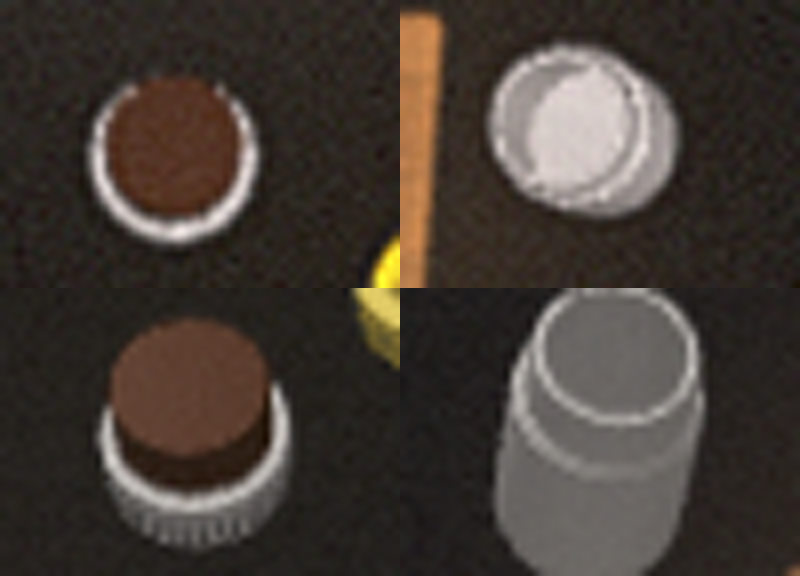

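```bash
python3 - <<'E'
from h import *
a,f=cam("top");b,g=cam("scene")
print("lid",ray(a,f,316.1,162.9,.052),ray(b,g,285.3,220.9,.052)); print("jar rim",ray(a,f,232.7,202.9,.1),ray(b,g,387.6,247,.1))
for n,u,v,z in[("mug",305,253,.09),("oil",238,130,.2),("mill",380,133,.18),("sugar",376,234,.132),("y1",316,199,.03),("y2",352,182,.03)]:print(n,ray(a,f,u,v,z).round(3))
print(R.from_quat(get_state()["tcp_rot"]).as_matrix().round(3))
E
```

```text
lid [ 0.67281343 -0.0116327   0.052     ] [ 0.67505461 -0.01055608  0.052     ]
jar rim [0.5399191  0.23856925 0.1       ] [0.54257137 0.2437482  0.1       ]
mug [0.392 0.018 0.09 ]
oil [0.741 0.212 0.2  ]
mill [ 0.741 -0.195  0.18 ]
sugar [ 0.451 -0.19   0.132]
y1 [ 0.561 -0.013  0.03 ]
y2 [ 0.617 -0.126  0.03 ]
[[-0.906  0.424 -0.   ]
 [ 0.424  0.906 -0.   ]
 [-0.    -0.    -1.   ]]
```

```bash
python3 -m crank '[[[-1,-0.37,0,0,0,-0.139],[-1,-0.37,0,0,0,-0.139],[-1,-0.37,0,0,0,-0.139],[-1,-0.37,0,0,0,-0.139]]]' 1
python3 -m crank '[[[-1,-1,0,0,0,0],[-1,-1,0,0,0,0],[-1,-1,0,0,0,0],[-1,-1,0,0,0,0]]]'
python3 -c "
from h import *
s=get_state();print(s['joint_pos'].round(2));print(R.from_quat(s['tcp_rot']).as_matrix().round(3))"
```

```text
t: 0.7
eef_pos: [0.2882, 0.3754, 0.2454]
tcp_rot: [-0.001, 1.0, -0.0, 0.0]
contact_force: [0.2, 0.2, 0.4]
grip_width: 1.001
gripper_force: 0.0
t: 1.1
eef_pos: [0.3891, 0.2744, 0.2452]
tcp_rot: [0.004, 1.0, -0.0, 0.0]
contact_force: [-0.5, 0.7, 0.4]
grip_width: 0.999
gripper_force: 0.0
[ 0.61  0.16 -0.1   1.31 -0.    0.62]
[[-1.     0.007  0.001]
 [ 0.007  1.    -0.001]
 [-0.001 -0.001 -1.   ]]
```

```bash
python3 -m crank '[[[-0.95,-0.95,0,0,0,0],[-0.95,-0.95,0,0,0,0],[-0.95,-0.95,0,0,0,0],[-0.95,-0.95,0,0,0,0]]]'
python3 - <<'E'
from h import *
c,f=cam("wrist");save(c,"w0.png");np.save("w0.npy",c,allow_pickle=True)
print(proj(c,f,[.541,.241,.1]),proj(c,f,[.674,-.011,.052]))
E
python3 -m crank '[[[-0.95,-0.95,0,0,0,0],[-0.95,-0.95,0,0,0,0],[-0.95,-0.95,0,0,0,0],[-0.95,-0.95,0,0,0,0]]]'
python3 -m crank '[[[-0.95,-0.95,0,0,0,0],[-0.95,-0.95,0,0,0,0],[-0.95,-0.95,0,0,0,0],[-0.95,-0.95,0,0,0,0],[-0.95,-0.95,0,0,0,0],[-0.95,-0.95,0,0,0,0]]]'
python3 - <<'E'
from h import *
c,f=cam("wrist");save(c,"w1.png");T=np.array(c["world_from_camera"]).round(3);print(f,T)
print(proj(c,f,[.674,-.011,.052]),proj(c,f,[.674,-.011,.024]),get_state()["joint_pos"].round(2))
E
```

```text
t: 1.5
eef_pos: [0.4835, 0.1801, 0.2448]
tcp_rot: [0.003, 1.0, -0.0, -0.0]
contact_force: [-1.4, -0.1, -0.4]
grip_width: 1.001
gripper_force: 0.0
[384.18422589 247.30361768] [147.83895875 336.08104563]
t: 1.95
eef_pos: [0.578, 0.0855, 0.2444]
tcp_rot: [0.002, 1.0, -0.0, -0.0]
contact_force: [0.0, 0.6, -1.0]
grip_width: 0.999
gripper_force: 0.0
t: 2.55
eef_pos: [0.6708, -0.0065, 0.2456]
tcp_rot: [-0.0, 1.0, 0.0, -0.0]
contact_force: [0.0, 0.4, 0.1]
grip_width: 0.999
gripper_force: 0.0
340.34890886503547 [[ 0.     0.955  0.296  0.594]
 [ 1.    -0.    -0.    -0.006]
 [-0.     0.296 -0.955  0.374]
 [ 0.     0.     0.     1.   ]]
[310.11764148 174.64483905] [310.5046622 168.2575505] [-0.01  0.6   0.54  1.51  0.   -0.01]
```

View pics/w1.png

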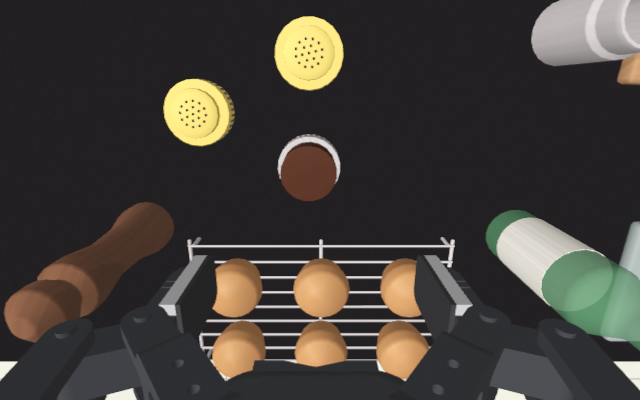

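The wrist view shows the brown cap centred at about (308.5,172), its ring clear all round. That puts the lid at about (0.672,-0.0125), which agrees with the top camera. The pads lie either side along y. I'm descending partway.

```bash
python3 -m crank '[[[0,-0.05,0.5,0,0,0],[0,-0.05,0.95,0,0,0],[0,-0.05,0.95,0,0,0],[0,-0.05,0.95,0,0,0],[0,-0.05,0.95,0,0,0]]]'
python3 -m crank '[[[0,0,0.3,0,0,0],[0,0,0.6,0,0,0],[0,0,0.75,0,0,0],[0,0,0.8,0,0,0],[0,0,0.8,0,0,0],[0,0,0.8,0,0,0]]]'
python3 - <<'E'
from h import *
c,f=cam("wrist");save(c,"w2.png")
for p in([.672,-.0125,.052],[.672,-.0125,.024]): print(proj(c,f,p))
E
```

```text
t: 3.1
eef_pos: [0.6728, -0.013, 0.1538]
tcp_rot: [0.0, 1.0, -0.0, 0.002]
contact_force: [0.1, 0.5, 0.1]
grip_width: 0.998
gripper_force: 0.0
t: 3.7
eef_pos: [0.6727, -0.0135, 0.0724]
tcp_rot: [0.001, 1.0, -0.0, 0.001]
contact_force: [0.0, -0.1, 0.3]
grip_width: 1.002
gripper_force: 0.0
[316.15769755 252.60027694]
[316.05847529 229.64453974]
```

View pics/w2.png

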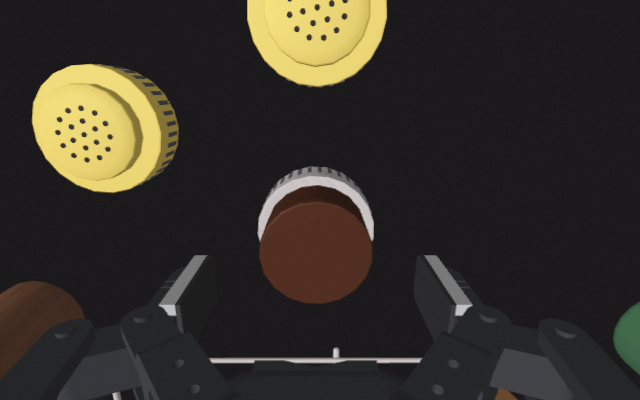

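Cap centre is at (316,252), exactly where predicted for (0.672,-0.0125). The open pad tips sit at about TCP height, so I'll take the TCP to z ≈ 0.012 and close gently.

```bash
python3 -m crank '[[[0,0.01,0.2,0,0,0],[0,0.01,0.35,0,0,0],[0,0.01,0.45,0,0,0],[0,0.01,0.55,0,0,0],[0,0.01,0.6,0,0,0],[0,0.01,0.6,0,0,0],[0,0.01,0.6,0,0,0]]]'
python3 -m crank '[[[0,0,0,0,0,0],[0,0,0,0,0,0],[0,0,0,0,0,0],[0,0,0,0,0,0],[0,0,0,0,0,0],[0,0,0,0,0,0],[0,0,0,0,0,0],[0,0,0,0,0,0],[0,0,0,0,0,0],[0,0,0,0,0,0]]]' 0.6 40
```

```text
t: 4.45
eef_pos: [0.6717, -0.0125, 0.0108]
tcp_rot: [0.001, 1.0, -0.0, 0.0]
contact_force: [0.9, 0.1, 0.0]
grip_width: 1.0
gripper_force: 0.0
t: 5.45
eef_pos: [0.6718, -0.0125, 0.0113]
tcp_rot: [0.001, 1.0, -0.0, 0.001]
contact_force: [-2.8, -0.2, 7.7]
grip_width: 0.748
gripper_force: 42.2
```

```bash
python3 -m crank '[[[0,0,-0.03,0,0,0],[0,0,-0.06,0,0,0],[0,0,-0.1,0,0,0],[0,0,-0.2,0,0,0],[0,0,-0.35,0,0,0],[0,0,-0.5,0,0,0],[0,0,-0.65,0,0,0],[0,0,-0.8,0,0,0],[0,0,-0.9,0,0,0],[0,0,-0.95,0,0,0],[0,0,-0.95,0,0,0],[0,0,-0.95,0,0,0]]]' 
python3 - <<'E'
from h import *
c,f=cam("wrist");d,g=cam("scene")
im=np.vstack([c["frame"][:,:,::-1],cv2.resize(d["frame"][150:300,220:460,::-1],(640,400))]);cv2.imwrite("pics/w3.png",cv2.resize(im,(480,600)))
E
```

```text
t: 6.65
eef_pos: [0.6712, -0.0125, 0.1048]
tcp_rot: [0.001, 1.0, 0.0, -0.0]
contact_force: [0.6, 0.3, -1.2]
grip_width: 0.75
gripper_force: 44.3
```

View pics/w3.png

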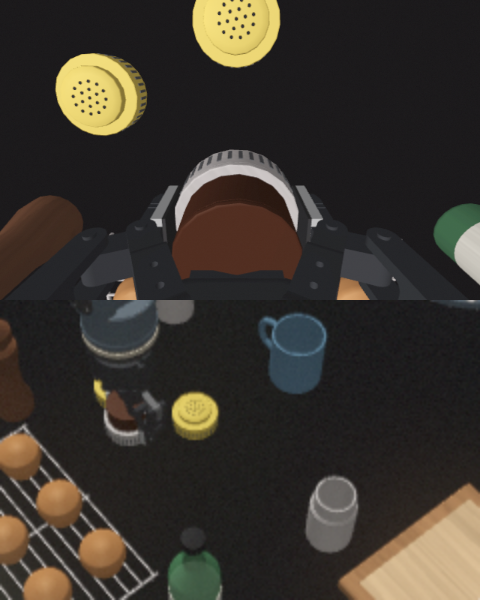

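Both are held level with the cap still on. Next I'll pin down the jar from the earlier wrist view while carrying.

```bash
python3 -m crank '[[[0,0.1,-0.25,0,0,0],[0,0.3,-0.45,0,0,0],[0.1,0.5,-0.6,0,0,0],[0.25,0.75,-0.65,0,0,0],[0.4,0.9,-0.65,0,0,0],[0.4,0.9,-0.65,0,0,0],[0.4,0.9,-0.65,0,0,0],[0.4,0.9,-0.65,0,0,0]]]'
python3 - <<'E'
from h import *
c=np.load("w0.npy",allow_pickle=True).item();f=200/np.tan(np.radians(c["fovy"])/2)
print(np.array(c["world_from_camera"])[:3,3])
im=c["frame"][180:330,300:500,::-1];a=cv2.resize(im,None,fx=4,fy=4,interpolation=cv2.INTER_CUBIC)
cv2.imwrite("pics/w0c.png",a)
E
```

```text
t: 7.55
eef_pos: [0.6317, 0.077, 0.1699]
tcp_rot: [0.001, 1.0, -0.0, -0.0]
contact_force: [0.2, -0.0, -2.5]
grip_width: 0.748
gripper_force: 44.7
[0.40710825 0.18116536 0.37355717]
```

View pics/w0c.png

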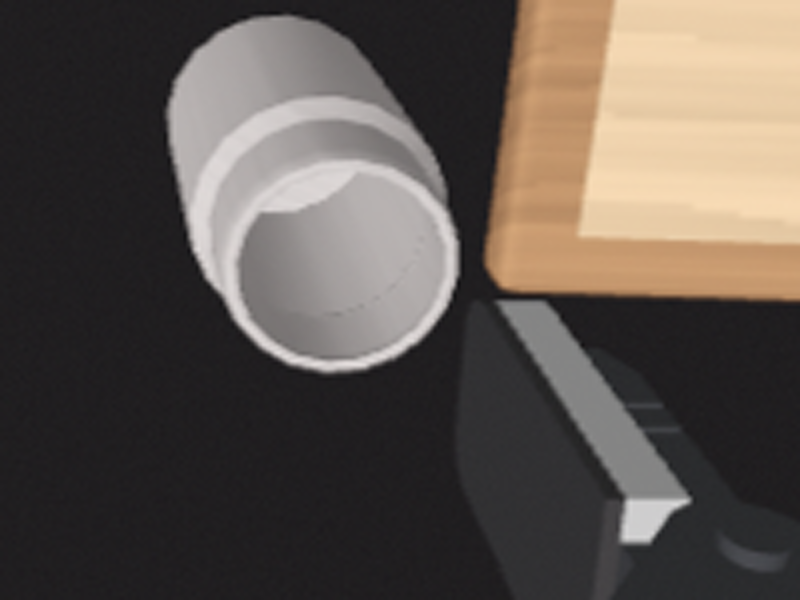

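Jar rim centre in the wrist picture is at about (385.1,246), giving (0.540,0.242). Top and scene average to the same point within 2–3 mm.

```bash
python3 -m crank '[[[0.1,0.2,0,0,0,0],[0.25,0.5,0,0,0,0],[0.45,0.8,0,0,0,0],[0.45,0.8,0,0,0,0],[0.45,0.8,0,0,0,0]]]'
python3 -m crank '[[[0.15,0.3,0,0,0,0],[0.3,0.6,0,0,0,0],[0.42,0.78,0,0,0,0],[0.46,0.84,0,0,0,0],[0.46,0.84,0,0,0,0],[0.46,0.84,0,0,0,0],[0.46,0.84,0,0,0,0]]]'
python3 - <<'E'
from h import *
s=get_state();p=s["eef_pos"];print(p,R.from_quat(s["tcp_rot"]).as_matrix().round(3).tolist())
c,f=cam("wrist");d,g=cam("scene")
jc=d["frame"][200:290,340:440,::-1]
im=np.hstack([cv2.resize(c["frame"][100:400,200:440,::-1],(400,500)),cv2.resize(jc,(400,360),interpolation=cv2.INTER_CUBIC).copy() if 0 else cv2.copyMakeBorder(cv2.resize(jc,(400,360),interpolation=cv2.INTER_CUBIC),0,140,0,0,0)])
cv2.imwrite("pics/w4.png",im)
l=p+[0,0,-.0113]
print("wrist cap top pred",proj(c,f,l+[0,0,.052]),"ring top",proj(c,f,l+[0,0,.024]),"scene cap top",proj(d,g,l+[0,0,.052]),"jar rim",proj(d,g,[.5405,.2415,.1]),proj(c,f,[.5405,.2415,.1]))
E
```

```text
t: 8.05
eef_pos: [0.5868, 0.1575, 0.1702]
tcp_rot: [0.0, 1.0, -0.0, -0.0]
contact_force: [-0.8, -0.0, -1.1]
grip_width: 0.746
gripper_force: 44.8
t: 8.75
eef_pos: [0.5414, 0.2405, 0.1702]
tcp_rot: [0.001, 1.0, -0.0, 0.0]
contact_force: [0.6, -0.2, -1.7]
grip_width: 0.749
gripper_force: 44.8
[0.54144711 0.24049869 0.1702097 ] [[-1.0, 0.003, 0.0], [0.003, 1.0, -0.0], [-0.0, -0.0, -1.0]]
wrist cap top pred [313.42310354 344.21400134] ring top [313.84101306 293.08034731] scene cap top [391.84269033 221.70158831] jar rim [387.56715531 245.94533772] [316.06146374 215.67420778]
```

View pics/w4.png

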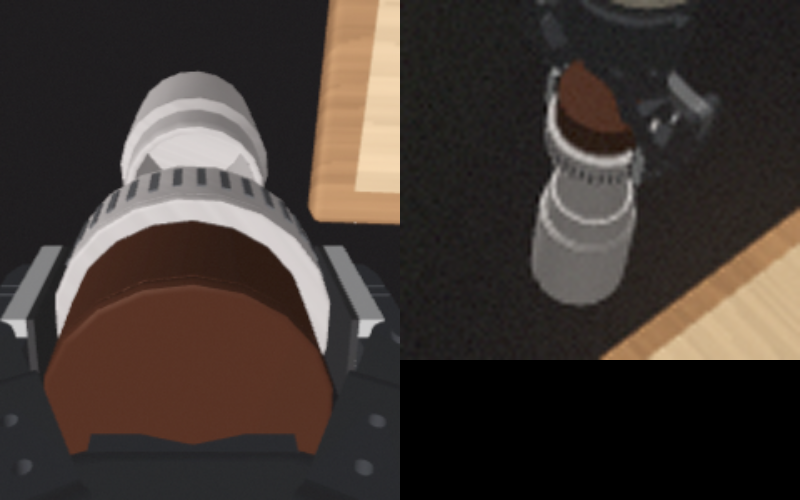

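Cap top is centred at column 313.4, as predicted for the TCP, and the jar body at 316.4, so about 1 mm more y is needed. Lowering to just above the rim, then slowly.

```bash
python3 -m crank '[[[0.01,0.01,0.15,0,0,0],[0.01,0.01,0.3,0,0,0],[0.01,0.01,0.42,0,0,0],[0.01,0.01,0.5,0,0,0],[0.01,0.01,0.53,0,0,0],[0.01,0.01,0.53,0,0,0],[0.01,0.01,0.53,0,0,0]]]'
python3 -m crank '[[[0,0,0.03,0,0,0],[0,0,0.06,0,0,0],[0,0,0.09,0,0,0],[0,0,0.12,0,0,0],[0,0,0.12,0,0,0]]]'
```

```text
t: 9.55
eef_pos: [0.54, 0.2427, 0.1178]
tcp_rot: [0.001, 1.0, 0.0, 0.0]
contact_force: [-0.3, -0.1, -1.3]
grip_width: 0.749
gripper_force: 44.8
t: 10.05
eef_pos: [0.5394, 0.2425, 0.1048]
tcp_rot: [0.001, 1.0, -0.0, -0.0]
contact_force: [0.1, -0.3, -1.7]
grip_width: 0.753
gripper_force: 44.8
```

The lid has passed the rim without contact, so I'm continuing slowly.

```bash
python3 -m crank '[[[0,0,0.03,0,0,0],[0,0,0.06,0,0,0],[0,0,0.09,0,0,0],[0,0,0.1,0,0,0],[0,0,0.1,0,0,0]]]'
python3 -m crank '[[[0,0,0.01,0,0,0],[0,0,0.02,0,0,0],[0,0,0.02,0,0,0],[0,0,0.02,0,0,0]]]'
```

```text
t: 10.55
eef_pos: [0.5396, 0.2426, 0.0951]
tcp_rot: [0.001, 1.0, -0.0, -0.0]
contact_force: [0.1, 0.5, -1.1]
grip_width: 0.747
gripper_force: 44.8
t: 10.95
eef_pos: [0.5397, 0.2426, 0.0933]
tcp_rot: [0.001, 1.0, 0.0, -0.0]
contact_force: [-1.0, 0.4, -1.3]
grip_width: 0.744
gripper_force: 44.8
```

```bash
python3 -m crank '[[[0,0,0.01,0,0,0],[0,0,0.02,0,0,0],[0,0,0.02,0,0,0],[0,0,0.02,0,0,0]]]'
python3 -m crank '[[[0,0,0.01,0,0,0],[0,0,0.01,0,0,0],[0,0,0.01,0,0,0]]]'
```

```text
t: 11.35
eef_pos: [0.5398, 0.2427, 0.0914]
tcp_rot: [0.001, 1.0, 0.0, 0.0]
contact_force: [-0.1, 1.1, 1.3]
grip_width: 0.75
gripper_force: 45.1
t: 11.65
eef_pos: [0.54, 0.2428, 0.0912]
tcp_rot: [0.001, 1.0, 0.0, 0.001]
contact_force: [-4.1, -1.6, 13.1]
grip_width: 0.75
gripper_force: 46.4
```

Seated: 13 N of contact at exactly the expected height. Releasing gently.

```bash
python3 -m crank '[[[0,0,0,0,0,0],[0,0,0,0,0,0],[0,0,0,0,0,0]]]' 0.7 20
python3 -m crank '[[[0,0,0,0,0,0],[0,0,0,0,0,0],[0,0,0,0,0,0],[0,0,0,0,0,0],[0,0,0,0,0,0],[0,0,0,0,0,0],[0,0,0,0,0,0],[0,0,0,0,0,0]]]' 1 20
python3 -m crank '[[[0,0,-0.05,0,0,0],[0,0,-0.1,0,0,0],[0,0,-0.2,0,0,0],[0,0,-0.28,0,0,0],[0,0,-0.28,0,0,0],[0,0,-0.28,0,0,0]]]'
python3 - <<'E'
from h import *
c,f=cam("wrist");d,g=cam("scene")
im=np.hstack([cv2.resize(c["frame"][100:400,200:440,::-1],(400,500)),cv2.copyMakeBorder(cv2.resize(d["frame"][200:290,340:440,::-1],(400,360),interpolation=cv2.INTER_CUBIC),0,140,0,0,0)])
cv2.imwrite("pics/w5.png",im)
for z in(.132,.104):print(proj(c,f,[.54,.242,z]),proj(d,g,[.54,.242,z]))
print(get_state()["eef_pos"])
E
```

```text
t: 11.95
eef_pos: [0.54, 0.2428, 0.0912]
tcp_rot: [0.001, 1.0, 0.0, 0.001]
contact_force: [-4.1, -2.3, 13.1]
grip_width: 0.749
gripper_force: 46.4
t: 12.75
eef_pos: [0.5397, 0.2426, 0.0903]
tcp_rot: [0.001, 1.0, 0.0, 0.0]
contact_force: [-0.7, 0.2, -0.9]
grip_width: 0.999
gripper_force: 0.0
t: 13.35
eef_pos: [0.5399, 0.2427, 0.1186]
tcp_rot: [0.001, 1.0, 0.0, 0.0]
contact_force: [0.2, -1.1, -0.5]
grip_width: 1.003
gripper_force: 0.0
[312.04869201 294.42464402] [389.1872346  239.35543782]
[312.60036851 259.97476582] [388.01407939 245.15553522]
[0.53951356 0.24259079 0.11802512]
```

View pics/w5.png

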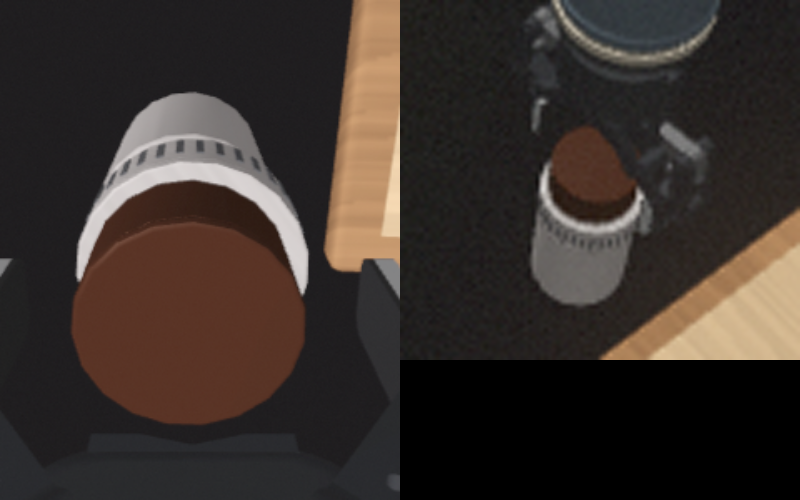

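Lid fully seated with no neck visible, cap on, cap centred on the TCP (column 313.1). Raising 5 mm so the tips clear the ring, then gripping the cap only.

```bash
python3 -m crank '[[[0,0,-0.05,0,0,0],[0,0,-0.05,0,0,0]]]'
python3 -m crank '[[[0,0,0,0,0,0],[0,0,0,0,0,0],[0,0,0,0,0,0],[0,0,0,0,0,0],[0,0,0,0,0,0],[0,0,0,0,0,0],[0,0,0,0,0,0],[0,0,0,0,0,0],[0,0,0,0,0,0],[0,0,0,0,0,0]]]' 0.5 25
python3 -m crank '[[[0,0,-0.02,0,0,0],[0,0,-0.05,0,0,0],[0,0,-0.1,0,0,0],[0,0,-0.15,0,0,0],[0,0,-0.2,0,0,0],[0,0,-0.25,0,0,0],[0,0,-0.3,0,0,0],[0,0,-0.3,0,0,0]]]'
```

```text
t: 13.65
eef_pos: [0.5399, 0.2427, 0.1238]
tcp_rot: [0.001, 1.0, 0.0, 0.0]
contact_force: [-0.1, 0.0, -0.4]
grip_width: 1.003
gripper_force: 0.0
t: 14.65
eef_pos: [0.5397, 0.2427, 0.1234]
tcp_rot: [0.001, 1.0, 0.0, 0.0]
contact_force: [-0.9, 0.1, 4.8]
grip_width: 0.647
gripper_force: 26.0
t: 15.45
eef_pos: [0.5401, 0.2428, 0.1541]
tcp_rot: [0.001, 1.0, 0.0, 0.001]
contact_force: [-0.1, -0.0, -0.6]
grip_width: 0.65
gripper_force: 26.5
```

```bash
python3 -m crank '[[[0,0,-0.1,0,0,0],[0,0,-0.25,0,0,0],[0,0,-0.4,0,0,0],[0,0,-0.55,0,0,0],[0,0,-0.65,0,0,0],[0,0,-0.7,0,0,0],[0,0,-0.7,0,0,0],[0,0,-0.7,0,0,0],[0,0,-0.7,0,0,0],[0,0,-0.7,0,0,0]]]'
python3 - <<'E'
from h import *
c,f=cam("wrist");d,g=cam("scene")
im=np.hstack([cv2.resize(c["frame"][:,:,::-1],(400,250)),cv2.resize(d["frame"][200:290,340:484,::-1],(400,250),interpolation=cv2.INTER_CUBIC)])
cv2.imwrite("pics/w6.png",im);s=get_state();print(np.abs(s["joint_velocities"]).max(),s["gripper_force"],proj(d,g,[.54,.242,.104]))
E
```

```text
t: 16.45
eef_pos: [0.5395, 0.2426, 0.2228]
tcp_rot: [0.001, 1.0, -0.0, -0.0]
contact_force: [0.2, 0.4, -0.2]
grip_width: 0.649
gripper_force: 26.6
0.004241646450036838 26.59283892251551 [388.01407939 245.15553522]
```

View pics/w6.png

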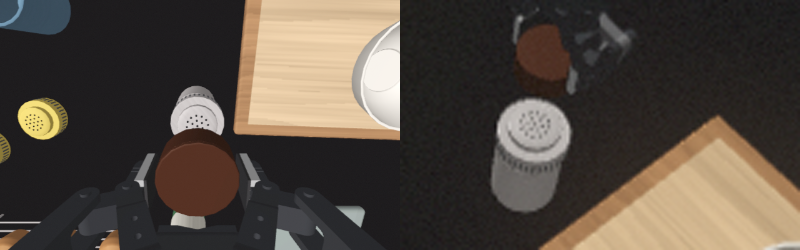

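The cap alone is held about 10 cm up, and the perforated lid is fully down on the jar, which is still standing in place. Handing in.

```bash
python3 -c "
from station import *
print(job_done())"
```

```text
the job is handed in; nothing more can be done
None
```

The capped lid was lowered fully onto the jar without a drop, and the gripper now holds the brown cap alone, still, about 10 cm above the lid; the job was handed in at about 16.5 s, with no verdict returned.

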